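# Cock the spring pusher of a tumbler display tray for loading

### The arm

A 7-joint arm with a two-finger parallel gripper is mounted at the origin on the work surface. World frame = base frame: x ahead of the robot, y to its left, z up, the work surface at z = 0. Lengths are in m, angles in rad, forces in N, time in s.
With the tool pointing down it reaches from about 0.425 to 0.875 m from the base axis. Payload 4.7 kg.
Tool frame: the origin (TCP) lies on the centre line of the jaws, within the pads' length; the fingertips stand 14 mm ahead of it and the grasp point (between the pads) lies 5 mm behind it; z points along the fingers, x is the direction in which the jaws open and shut, and the axes are right-handed (so a half turn about z gives the same grasp; the last joint's range is limited). The gripper opens to 87 mm and grips with 3 to 60 N. Pads are 19 mm wide; open, the fingers measure 117 mm over their backs; the gripper's body (75 mm by 190 mm) begins 51 mm behind the grasp point.
Start: joints at [-1.13, 0.321, -0.07, 1.45, 0.023, 1.371, -0.057], TCP at [0.269, 0.592, 0.237] pointing down, gripper open.
Joint ranges: [-2.86, 2.86], [-0.3, 2.09], [-1.38, 1.24], [0.06, 2.45], [-1.56, 4.7], [0.09, 2.05], [-2.69, 2.69]. Speed limits (rad/s): [2.57, 2.57, 3.14, 3.14, 3.14, 3.14, 3.14].

### API

Orientations are given as a rotation vector (axis times angle).
In Python, from bench import ctrl gives the robot as it stands.
- The arm moves only by the tool drive_tool, never from a script. Its argument "rows" is a list that holds one entry, the list of rows, each a list of 5 numbers: the shift along the tool's x, y, z scaled (see below), then the turn about the tool's z scaled (see below), then the closure in counts, from 0 (fully open) to 255 (shut). In form: [[[dx, dy, dz, spin, jaw], ...]]. A call has 1 to 20 rows; each row is the pose to reach, as a shift and turn from the pose commanded when the call began, along the tool's axes at that moment, turning the shorter way round; what a row does not reach only later rows make up. The controller multiplies each number of a shift by 300 mm and each number of a turn by pi rad. A row lasts 1/8 s, in which the tool goes at most 62.5 mm and 10.7 degrees, less where a joint would pass 70% of its speed; a pose out of reach is approached as far as the arm can. A call with a number of a shift or a turn outside -1 to 1 is refused whole. A call with a gripper value outside its range is refused whole. The fingers move at their own pace and stop on an object; "grip_force" is the grip in N (left out, the last holds). Time passes only in rows, so rows that repeat a pose let the fingers close. It gives the time, the measured TCP pose, the force and the opening at its end, in the units of the state.
- ctrl.get_state(): the state, without advancing time (a new reading comes with each control period).
- ctrl.get_image(name): name is "scene" or "top"; returns a dict with "img" (400x640x3 uint8, blue, green, red), "camera_matrix" (3x3 intrinsics, pixels), "R" (3x3) and "t" (3): a world point X has camera coordinates R X + t. Camera axes: x right, y down, z forward; pixel columns grow to the right and rows downward; lengths in m; the calibration is good to about 2 mm. A picture is of the moment at which its call begins. There is no depth.
- ctrl.close_job(): hands the job in, once; it reports no verdict.
The state is a dict: "time": time; "joint_positions": joint angles; "qd": joint speeds; "joint_torque": joint torques, N m; "position": TCP position; "tool_rot": TCP orientation; "ft_force": force on the tool from outside, world axes, zero at the start; "torque": the same for the moment, N m; "grip_width": opening from 0.0 (shut) to 1.0 (fully open).
Only numpy, scipy, OpenCV 4.12 (cv2) and the standard library are available. Lean on these libraries where they do the work, as an engineer would, in place of code of your own. Each camera call takes 0.05 s, during which the arm holds its last target.

### The job

Make the empty display tray ready for loading: with the fingertips, push the orange pusher straight back along its tray, well past the yellow marks, then let it go so that it springs forward and catches on its stop pin halfway, and move clear. Only push on its front face, without gripping it or hooking it from behind; do not touch the brass stop pins, and leave the blue pusher and all the stock standing where they are.

Things in the scene. Friction and masses are not known exactly. Their poses are not given: they have to be found in the camera images.
- orange_tray: white tray of the orange pusher, fixed, 315 x 112 mm; origin on the table on the lane's centre line; x axis along the lane to the rear, z up. Runs from x = -125 mm (front, towards the robot) to +190 mm. Lane 100 mm wide, side walls 32 mm high, floor 6 mm, front lip (x -125 to -119) 20 mm high. Steel bridge over the lane at x = 80 to 110, 60 mm high; housing behind it 52 mm high
- orange_pusher (a joint): travel of the orange pusher to the rear, along its tray's x, m: 0 = home at the front (start), 0.115 = rear end stop. A spring drives it forward (6 to 8.5 N); from 0.03 to 0.08 it also lifts the pin over a ramp (2 to 8 N more). Past 0.09 the pin has dropped behind the tooth: let go from there, it springs forward and stops on the pin at 0.080. Let go before about 0.08, it returns to 0
- orange_mark (a point): point on the lane's centre line between the two yellow marks (12 mm long, on top of the tray's side walls), 32 mm above the table, at x = -20 mm of the tray: where the pusher's front face stands when it rests on its pin
- orange_face (a point): centre line of the orange pusher's front face, 55 mm above the table; moves with the pusher. The pusher is an upright orange plate 96 mm wide, 10 mm thick, from 10 to 72 mm above the table, square to the tray's x; at home its front face is at x = -100 mm of the tray. Push only this face, towards the tray's +x
- orange_back (a point): centre line of the orange pusher's rear face, 55 mm above the table; moves with the pusher; the rear side of the plate is not to be touched
- orange_pin: brass stop pin of the orange tray with an 18 mm knob on top, the knob's top 78 mm above the table when down; origin at the lower tip, 95 mm behind the tray's origin, 15.5 mm above the table when down, up to 12 mm higher while it rides over the tooth; spring-loaded downward, not to be touched
- blue_tray: white tray of the blue pusher, fixed, 315 x 112 mm; origin on the table on the lane's centre line; x axis along the lane to the rear, z up. Runs from x = -125 mm (front, towards the robot) to +190 mm. Lane 100 mm wide, side walls 32 mm high, floor 6 mm, front lip (x -125 to -119) 20 mm high. Steel bridge over the lane at x = 80 to 110, 60 mm high; housing behind it 52 mm high
- blue_pusher (a joint): travel of the blue pusher, as for the orange one; it already rests latched on its pin at 0.080 and must stay there
- blue_pin: brass stop pin of the blue tray, as for the orange one; not to be touched
- tumbler_teal: teal tumbler with black lid, 72 mm across, 124 mm high, standing in the blue tray in front of the blue pusher; origin under its centre; leave alone
- tumbler_pink: pink tumbler, same size, on the table at the left; origin under its centre; leave alone
- tumbler_purple: purple tumbler, same size, on the table at the right; origin under its centre; leave alone
- flask: green bottle with black cap, 68 mm across, 210 mm high, at the left; origin under its centre; leave alone
- glass_jar: glass jar with red lid, 64 mm across, 90 mm high, at the right; origin under its centre; leave alone
- coaster_tin: flat round metal tin, 90 mm across, 24 mm high, on the table at the left, near the robot; origin under its centre; leave alone

How it is judged:
On the way, in this order (a step that is already met when the one before it is completed fails the run):
1. the orange pusher is pushed back past its catch (value of joint orange_pusher above 0.087 m).
2. the orange pusher has come forward again and rests on its stop pin (value of joint orange_pusher between 0.076 and 0.0845 m and z of orange_pin in the frame of orange_tray below 0.019 m and contact force between orange_pusher and the fingers below 0.3 N), for 0.2 s.
At the end, for the whole second after the job is handed in: the orange pusher rests against its dropped stop pin (travel 0.080 m, within about 4 mm) and is still; the blue pusher is still latched at 0.080 m; every piece of stock stands within 25 mm of where it was (value of joint orange_pusher between 0.076 and 0.0845 m and z of orange_pin in the frame of orange_tray below 0.019 m and velocity of joint orange_pusher between -0.005 and 0.005 m/s and value of joint blue_pusher between 0.076 and 0.0845 m and distance of each of tumbler_teal, tumbler_pink, tumbler_purple, flask, glass_jar, coaster_tin from where it was at the start of the episode below 0.025 m); the robot touches nothing.
It fails at once if the orange pusher is gripped or hooked from behind (contact force between orange_pusher_c3 and the fingers above 1 N).
It fails at once if a brass stop pin is touched (contact force between any of orange_pin, blue_pin and the fingers above 1 N).
It fails at once if the blue pusher is moved (value of joint blue_pusher below 0.075 m or value of joint blue_pusher above 0.088 m).
It fails at once if stock is lifted, carried, tipped or pushed away (distance of any of tumbler_teal, tumbler_pink, tumbler_purple, flask, glass_jar, coaster_tin from where it was at the start of the episode above 0.025 m or angle between any of tumbler_teal, tumbler_pink, tumbler_purple, flask, glass_jar, coaster_tin's own z axis and vertical above 0.35 rad).
It also fails if it takes over 32 s, if anything falls off the work surface, if the arm or the gripper's body presses on something with over 40 N, if the wrist force passes 120 N, or if a joint passes its speed limit or range.

## Working session

There is one attempt and no reset: what is moved stays moved. The work goes in short steps, Python scripts to look and compute and a tool call to move; the robot and the scene stay as the last step left them, time stands still between calls to the robot, and variables do not carry over. Pictures are saved under pics/ and viewed, and the job is handed in when it is done.

Besides the shell and the picture viewer there is one more tool, called after "Emit:" as name(argument=value, ...) on one line, values as JSON. drive_tool: Moves the arm, as the interface text tells. Its arguments: {"type":"object","properties":{"rows":{"type":"array"},"grip_force":{"type":"number"}},"required":["rows"]}

```bash
mkdir -p pics; python3 - <<'E'
from bench import ctrl
import cv2
s=ctrl.get_state();print(s)
for n in("scene","top"):
    d=ctrl.get_image(n);cv2.imwrite(f"pics/{n}0.png",d["img"]);print(n,d["camera_matrix"],d["R"],d["t"])
E
```

```text
{'time': 0.0, 'joint_positions': array([-1.12984894,  0.32182435, -0.07003895,  1.45164072,  0.02261276,
        1.37076855, -0.05690864]), 'qd': array([ 0.00105041, -0.00024462,  0.00115247, -0.0015335 , -0.00143613,
       -0.00050486, -0.00043021]), 'joint_torque': array([-7.61686283e-05, -4.91273367e+01, -4.03603585e-01, -3.12541544e+01,
       -6.36838214e-02,  4.33897250e-02,  1.77861148e-04]), 'position': array([0.26896781, 0.59118925, 0.23547745]), 'tool_rot': array([ 2.64064473e+00,  1.69989866e+00, -2.34019745e-03]), 'ft_force': array([-1.10040979,  0.27670815, -0.88383575]), 'torque': array([-0.0013655 , -0.02728923, -0.01948033]), 'grip_width': 0.9993913889725498}
scene [[477.50276719   0.         320.21208479]
 [  0.         477.50276719 201.49645093]
 [  0.           0.           1.        ]] [[ 0.55436581  0.83211406  0.0162707 ]
 [ 0.69341473 -0.45097417 -0.56195935]
 [-0.46027662  0.3228134  -0.82700481]] [-0.28259156 -0.35570929  1.60129964]
top [[412.90397208   0.         316.68481167]
 [  0.         412.90397208 202.18337613]
 [  0.           0.           1.        ]] [[ 0.02802499 -0.99951847  0.01332059]
 [-0.98249129 -0.02999811 -0.18387763]
 [ 0.18418868 -0.00793419 -0.98285888]] [-0.04713427  0.53553633  0.97130577]
```

View pics/scene0.png

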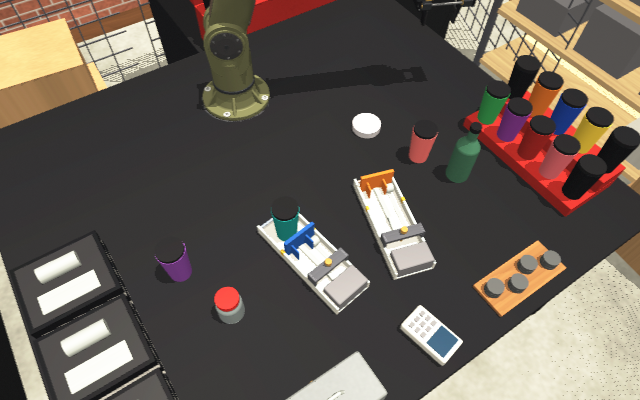

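View pics/top0.png

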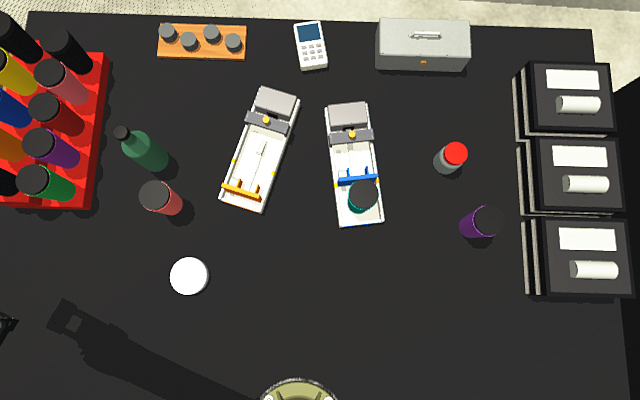

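The orange tray is at about (260,150) in top and (395,225) in scene. The blue tray is to its right. The stock stands at the sides. I'll zoom in to get measurement features.

```bash
python3 - <<'E'
import cv2,numpy as np
a=cv2.imread("pics/top0.png")[80:220,205:315];b=cv2.imread("pics/scene0.png")[160:285,340:445]
a=cv2.resize(a,None,fx=3.6,fy=3.6,interpolation=2);b=cv2.resize(b,None,fx=3.6,fy=3.6,interpolation=2)
h=max(a.shape[0],b.shape[0]);f=lambda i:cv2.copyMakeBorder(i,0,h-i.shape[0],0,4,0)
cv2.imwrite("pics/z0.png",np.hstack([f(a),f(b)]))
for n in("top","scene"):
    im=cv2.imread(f"pics/{n}0.png");h=cv2.cvtColor(im,cv2.COLOR_BGR2HSV)
    for nm,lo,hi in(("orange",(8,150,120),(18,255,255)),("yellow",(20,110,110),(33,255,255))):
        c,l,s,ce=cv2.connectedComponentsWithStats(cv2.inRange(h,lo,hi))
        for i in range(1,c):
            if s[i,4]>3 and(205<ce[i][0]<400 and n=="top" or 250<ce[i][0]<450 and n=="scene"):print(n,nm,s[i],ce[i].round(1))
E
```

```text
top orange [351 136   4   2   4] [352.5 136.8]
top orange [237 179   5  10  27] [239.2 184.1]
top orange [255 185   5   9  18] [257.1 189.6]
top orange [225 188  37  14 118] [243.3 194.7]
top orange [234 205  12   4  12] [239.5 206.5]
top orange [250 210   6   2   6] [252.5 210.5]
top yellow [229  26   6   1   6] [231.5  26. ]
top yellow [263 117   6   6  31] [265.3 119.3]
top yellow [349 131   6   6  31] [351.5 133.6]
top yellow [231 158   6   6  20] [233.4 160.2]
top yellow [271 171   4   5  14] [272.9 172.7]
top yellow [221 178  38  20 169] [240.8 189.5]
top yellow [375 178   4   6  16] [376.7 180.6]
top yellow [334 183   4   5  15] [335.2 184.8]
scene orange [360 169  35  29 439] [376.  181.8]
scene orange [401 230   5   4  10] [402.6 231.8]
scene orange [325 263   5   3   8] [327.4 264.2]
scene yellow [362 170  31   9  64] [376.3 173.8]
scene yellow [401 197   5   7  19] [402.4 199. ]
scene yellow [366 206   3   6  13] [366.8 208.1]
scene yellow [401 227   7   5  28] [404.1 228.9]
scene yellow [280 249   5   6  16] [282.1 251.4]
scene yellow [325 258   7   6  32] [328.  260.9]
```

View pics/z0.png

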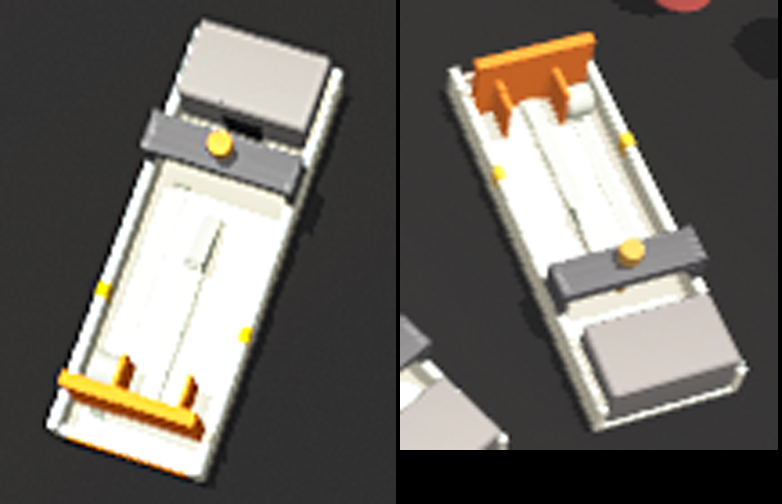

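The zoom shows both yellow marks, the knob, and the plate's top edge clearly in both views. I'll cast them onto their known heights.

```bash
cat >h.py <<'E'
from bench import ctrl
import numpy as np,cv2
def cast(d,uv,z):
    K,R,t=d["camera_matrix"],np.array(d["R"]),np.array(d["t"])
    r=R.T@np.linalg.inv(K)@np.array([*uv,1.]);c=-R.T@t
    return c+r*(z-c[2])/r[2]
def proj(d,X):
    p=d["camera_matrix"]@(d["R"]@np.array(X)+d["t"]);return p[:2]/p[2]
E
python3 - <<'E'
from h import *
D={n:ctrl.get_image(n) for n in("top","scene")}
P={"top":dict(L=(233.4,160.2),R=(272.9,172.7),K=(265.3,119.3)),"scene":dict(L=(402.4,199),R=(366.8,208.1),K=(403.8,229.3))}
# plate top corners from zoom
P["top"].update(pl=(205+62/3.6,80+378/3.6),pr=(205+202/3.6,80+428/3.6))
P["scene"].update(pl=(340+(595-400)/3.6,160+38/3.6),pr=(340+(474-400)/3.6,160+63/3.6))
E=[]
for n in P:
    W={k:cast(D[n],P[n][k],dict(L=.032,R=.032,K=.077,pl=.072,pr=.072)[k]) for k in P[n]}
    v=W["L"]-W["R"];m=(W["L"]+W["R"])/2;th=np.arctan2(v[1],v[0])-np.pi/2
    k=W["K"]-m;pm=(W["pl"]+W["pr"])/2;pv=W["pl"]-W["pr"]
    print(n,{a:b.round(4) for a,b in W.items()});print(" width",np.linalg.norm(v),"th",th,"th_pin",np.arctan2(k[1],k[0]),"dist(115)",np.hypot(*k[:2]),"mid",m,"plate mid",pm,"len",np.linalg.norm(pv),"th",np.arctan2(pv[1],pv[0])-np.pi/2)
    print(" marks to plate mid", np.hypot(*(m-pm)[:2]), np.arctan2(*(m-pm)[[1,0]]))
for k in P["top"]:
    A=[];b=[]
    for n in P:
        d=D[n];M=d["camera_matrix"]@np.c_[d["R"],d["t"]]
        A+=[P[n][k][i]*M[2]-M[i] for i in(0,1)]
    A=np.array(A);print(k,"tri",np.linalg.lstsq(A[:,:3],-A[:,3],rcond=None)[0].round(4))
E
```

```text
top {'L': array([0.6428, 0.1846, 0.032 ]), 'R': array([0.6131, 0.0821, 0.032 ]), 'K': array([0.7381, 0.1029, 0.077 ]), 'pl': array([0.568 , 0.1994, 0.072 ]), 'pr': array([0.5366, 0.1033, 0.072 ])}
 width 0.1067133372507773 th -0.28275599829085807 th_pin -0.269332544815476 dist(115) 0.1143063428728184 mid [0.62793695 0.13331813 0.032     ] plate mid [0.5522923  0.15137191 0.072     ] len 0.10114532126419781 th -0.3163367045115233
 marks to plate mid 0.0777692220190593 -0.23428287569506623
scene {'L': array([0.6482, 0.1835, 0.032 ]), 'R': array([0.6182, 0.0815, 0.032 ]), 'K': array([0.744 , 0.1007, 0.077 ]), 'pl': array([0.5779, 0.2028, 0.072 ]), 'pr': array([0.5461, 0.109 , 0.072 ])}
 width 0.10626325396853654 th -0.2859585452622597 th_pin -0.27916347385014484 dist(115) 0.11527160145155128 mid [0.63317288 0.13248465 0.032     ] plate mid [0.56201715 0.15588931 0.072     ] len 0.09910706702529655 th -0.32648395843442213
 marks to plate mid 0.0749060544751234 -0.31777480951451514
L tri [0.6451 0.1866 0.0255]
R tri [0.6151 0.0836 0.0261]
K tri [0.7412 0.1042 0.0698]
pl tri [0.5722 0.2052 0.0628]
pr tri [0.5406 0.109  0.0646]
```

```bash
python3 - <<'E'
from h import *
from scipy.spatial.transform import Rotation as Ro
s=ctrl.get_state();R=Ro.from_rotvec(s["tool_rot"]).as_matrix();print(R.round(3))
D={n:ctrl.get_image(n) for n in("top","scene")}
for nm,uv,z in(("teal",(363,193),.124),("pink",(155,196),.124),("flaskcap",(121,132),.21),("tin",(189,276),.024)):print(nm,cast(D["top"],uv,z).round(3))
th=-.28;u=np.array([np.cos(th),np.sin(th),0]);O=np.array([.6505,.1275,0])
# jaw axis wanted +-perp u
n=np.array([-u[1],u[0],0])
for sg in(1,-1):
    a=R.T@(sg*n);print("turn about tool z",np.arctan2(a[1],a[0]), "scaled",np.arctan2(a[1],a[0])/np.pi)
for tx,z in((-.160,.235),(-.160,.066)):
    g=O+tx*u;g[2]=z;d=g-s["position"];print(g,"shift scaled",(R.T@d/.3).round(3))
print(s["time"],s["joint_positions"][-1])
E
```

```text
[[ 0.414  0.91  -0.   ]
 [ 0.91  -0.414 -0.001]
 [-0.001  0.    -1.   ]]
teal [ 0.548 -0.137  0.124]
pink [0.526 0.339 0.124]
flaskcap [0.646 0.391 0.21 ]
tin [0.348 0.275 0.024]
turn about tool z -0.14677073886413053 scaled -0.046718577182952255
turn about tool z 2.9948219147256627 scaled 0.9532814228170478
[0.49673113 0.1717169  0.235     ] shift scaled [-0.959  1.27   0.004]
[0.49673113 0.1717169  0.066     ] shift scaled [-0.959  1.27   0.567]
0.2 -0.056854068176859465
```

Emit:
drive_tool(rows=[[[-0.15, 0.2, 0, -0.01, 255], [-0.3, 0.4, 0, -0.02, 255], [-0.45, 0.6, 0, -0.03, 255], [-0.6, 0.8, 0, -0.047, 255], [-0.72, 0.95, 0, -0.047, 255], [-0.72, 0.95, 0, -0.047, 255]]], grip_force=20)

```text
time: 1.05
position: [0.4405, 0.274, 0.2369]
tool_rot: [2.511, 1.887, 0.001]
ft_force: [-0.4, 1.1, 0.7]
grip_width: 0.404
```

```bash
cat >go.py <<'E'
from h import *
import sys
from scipy.spatial.transform import Rotation as Ro
th=-.28;u=np.array([np.cos(th),np.sin(th),0]);O=np.array([.6505,.1275,0]);n=np.array([-u[1],u[0],0])
s=ctrl.get_state();R=Ro.from_rotvec(s["tool_rot"]).as_matrix();p=s["position"]
print("t",s["time"],"p",p.round(4),"grip",s["grip_width"],"F",s["ft_force"].round(2),"tray xy",((p-O)@u).round(4),((p-O)@n).round(4))
a=R.T@n;a=a if a[0]>0 else -a;print("turn",np.arctan2(a[1],a[0])/np.pi,"tool axes",R.round(3).tolist())
for i in range(1,len(sys.argv),2):
    g=O+float(sys.argv[i])*u;g[2]=float(sys.argv[i+1]);print((R.T@(g-p)/.3).round(4))
E
python3 go.py -.160 .235 -.160 .066 -.005 .066
```

```text
t 1.05 p [0.4405 0.274  0.2369] grip 0.4037039134425478 F [-0.4   1.14  0.72] tray xy -0.2423 0.0828
turn -0.0006162363633401887 tool axes [[0.278, 0.961, 0.001], [0.961, -0.278, 0.0], [0.0, 0.001, -1.0]]
[-0.2753  0.275   0.0064]
[-0.2755  0.2745  0.5698]
[-0.2745  0.7912  0.5702]
```

Emit:
drive_tool(rows=[[[-0.14, 0.14, 0, 0, 255], [-0.275, 0.275, 0, 0, 255], [-0.275, 0.275, 0.15, 0, 255], [-0.275, 0.275, 0.3, 0, 255], [-0.275, 0.275, 0.45, 0, 255], [-0.275, 0.275, 0.57, 0, 255], [-0.275, 0.275, 0.57, 0, 255], [-0.275, 0.275, 0.57, 0, 255]]])

```text
time: 2.05
position: [0.4967, 0.1755, 0.067]
tool_rot: [2.508, 1.891, 0.003]
ft_force: [-0.8, 0.2, 0.7]
grip_width: 0.008
```

```bash
python3 go.py -.115 .066 -.005 .066; python3 - <<'E'
from h import *
o=[]
for n,(y,x) in(("top",(80,180)),("scene",(110,300))):
    d=ctrl.get_image(n);o.append(cv2.resize(d["img"][y:y+160,x:x+130],None,fx=3,fy=3,interpolation=2))
cv2.imwrite("pics/z1.png",np.hstack(o))
E
```

```text
t 2.05 p [0.4967 0.1755 0.067 ] grip 0.008048805043635211 F [-0.82  0.17  0.74] tray xy -0.161 0.0036
turn 0.00028165834883227313 tool axes [[0.276, 0.961, 0.002], [0.961, -0.276, 0.001], [0.001, 0.002, -1.0]]
[-0.0123  0.1535  0.0037]
[-0.0126  0.5201  0.0043]
```

View pics/z1.png

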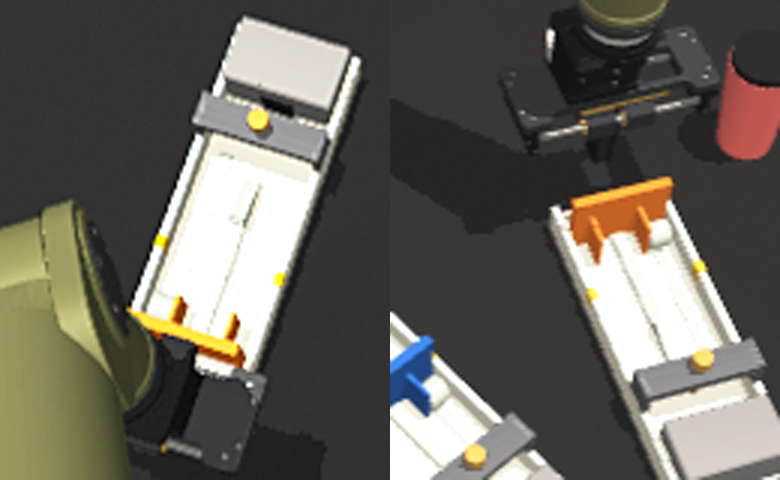

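The closed fingertips are in front of the plate and centred on it (about (600,150) in the scene crop), and the gripper is square to the lane. I'll push a little way first to confirm contact.

Emit:
drive_tool(rows=[[[-0.012, 0.08, 0.003, 0, 255], [-0.012, 0.15, 0.003, 0, 255], [-0.012, 0.19, 0.003, 0, 255], [-0.012, 0.23, 0.003, 0, 255], [-0.012, 0.25, 0.003, 0, 255], [-0.012, 0.25, 0.003, 0, 255]]])

```text
time: 2.9
position: [0.5653, 0.1521, 0.0655]
tool_rot: [-2.506, -1.89, 0.003]
ft_force: [-6.1, 0.2, 4.7]
grip_width: 0.006
```

```bash
python3 go.py -.01 .066 -.005 .066; python3 - <<'E'
from h import *
o=[]
for n,(y,x) in(("top",(80,180)),("scene",(110,300))):
    d=ctrl.get_image(n);o.append(cv2.resize(d["img"][y:y+160,x:x+130],None,fx=3,fy=3,interpolation=2))
cv2.imwrite("pics/z2.png",np.hstack(o))
E
```

```text
t 2.9 p [0.5653 0.1521 0.0655] grip 0.006380657133894373 F [-6.13  0.21  4.66] tray xy -0.0886 0.0001
turn 0.00048183771459651433 tool axes [[0.275, 0.961, -0.003], [0.961, -0.275, 0.001], [0.0, -0.004, -1.0]]
[-0.0007  0.2621 -0.0026]
[-0.0007  0.2788 -0.0027]
```

View pics/z2.png

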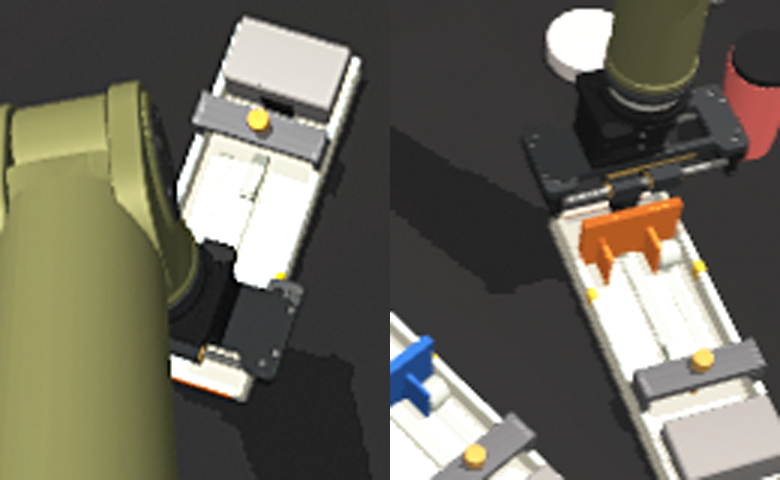

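Contact confirmed: the plate's top corners in the scene crop moved from about (672,181) to (682,202), with 6 N of force. I'll measure the travel so the final push depth is right.

```bash
cat >trav.py <<'E'
from h import *
th=-.28;u=np.array([np.cos(th),np.sin(th),0])
def cen(im,d,z=.072):
    h=cv2.cvtColor(im,cv2.COLOR_BGR2HSV);m=cv2.inRange(h,(5,150,90),(33,255,255));m[:,:350]=0;m[:,445:]=0
    c,l,s,ce=cv2.connectedComponentsWithStats(m);i=1+s[1:,4].argmax();q=np.argwhere(l==i)
    # topmost pixel of each column = plate top edge (front side)
    pts=[]
    for x in range(q[:,1].min()+3,q[:,1].max()-2):pts.append((x,q[q[:,1]==x,0].min()))
    W=np.array([cast(d,p,z) for p in pts]);return W@u
if __name__=="__main__":
    d=ctrl.get_image("scene");a=cen(cv2.imread("pics/scene0.png"),d);b=cen(d["img"],d)
    print("home",np.median(a),"now",np.median(b),"travel",np.median(b)-np.median(a), len(a),len(b),a.std(),b.std())
E
python3 trav.py
```

```text
home 0.49098077507501325 now 0.5169529636685068 travel 0.025972188593493595 29 29 0.0009464730164737583 0.0011273356960455755
```

Emit:
drive_tool(rows=[[[0, 0.05, -0.002, 0, 255], [0, 0.1, -0.002, 0, 255], [0, 0.15, -0.002, 0, 255], [0, 0.2, -0.002, 0, 255], [0, 0.235, -0.002, 0, 255], [0, 0.26, -0.002, 0, 255], [0, 0.26, -0.002, 0, 255], [0, 0.26, -0.002, 0, 255]]])

```text
time: 4.05
position: [0.6387, 0.1309, 0.0653]
tool_rot: [-2.504, -1.889, 0.007]
ft_force: [-8.6, 1.4, 1.9]
grip_width: 0.009
```

```bash
python3 go.py -.01 .066; python3 trav.py; python3 - <<'E'
from h import *
o=[]
for n,(y,x) in(("top",(80,180)),("scene",(110,300))):
    d=ctrl.get_image(n);o.append(cv2.resize(d["img"][y:y+160,x:x+130],None,fx=3,fy=3,interpolation=2))
cv2.imwrite("pics/z3.png",np.hstack(o))
E
```

```text
t 4.05 p [0.6387 0.1309 0.0653] grip 0.008969531392785831 F [-8.6   1.44  1.92] tray xy -0.0123 -0.0
turn 0.0006510150040658749 tool axes [[0.274, 0.962, -0.007], [0.962, -0.274, 0.001], [-0.001, -0.007, -1.0]]
[ 0.      0.0077 -0.0024]
home 0.49098077507501325 now 0.5929508874835079 travel 0.10197011240849463 29 31 0.0009464730164737583 0.0014679559533708354
```

View pics/z3.png

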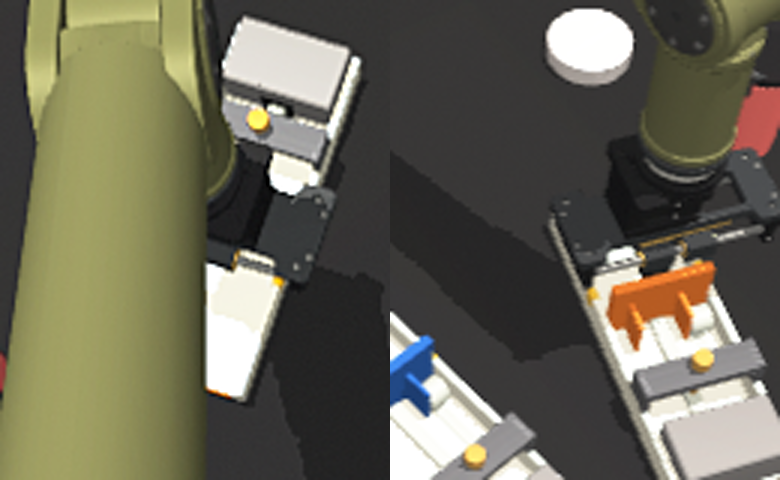

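The plate is well past the yellow mark, about 0.10 travel. The knob is back at its resting pixel (702,359) and the force is spring-only. I'll release slowly.

Emit:
drive_tool(rows=[[[0, -0.03, 0, 0, 255], [0, -0.06, 0, 0, 255], [0, -0.09, 0, 0, 255], [0, -0.13, 0, 0, 255], [0, -0.2, 0, 0, 255], [0, -0.2, 0, 0, 255], [0, -0.2, 0, 0, 255]]])

```text
time: 5.08
position: [0.5851, 0.1458, 0.0659]
tool_rot: [2.508, 1.89, 0.003]
ft_force: [-0.2, -0.0, -0.3]
grip_width: 0.007
```

```bash
python3 go.py -.16 .066; python3 trav.py
```

```text
t 5.075 p [0.5851 0.1458 0.0659] grip 0.00665026626423195 F [-0.18 -0.01 -0.28] tray xy -0.0679 -0.0005
turn 0.00024080233451507444 tool axes [[0.276, 0.961, 0.002], [0.961, -0.276, 0.0], [0.001, 0.002, -1.0]]
[ 0.0018 -0.307  -0.0008]
home 0.49098077507501325 now 0.572323294800521 travel 0.08134251972550777 29 34 0.0009464730164737583 0.005239811809955892
```

The pusher caught at about 0.081 with no contact force. I'll back out and lift clear.

Emit:
drive_tool(rows=[[[0, -0.15, 0, 0, 255], [0, -0.3, 0, 0, 255], [0, -0.3, 0, 0, 255], [0, -0.3, -0.2, 0, 255], [0, -0.3, -0.4, 0, 255], [0, -0.3, -0.55, 0, 255], [0, -0.3, -0.55, 0, 255], [0, -0.3, -0.55, 0, 255]]])

```text
time: 6.12
position: [0.4982, 0.1702, 0.2298]
tool_rot: [2.51, 1.889, -0.0]
ft_force: [-1.0, 1.2, -0.2]
grip_width: 0.003
```

```bash
python3 go.py; python3 trav.py; python3 - <<'E'
from h import *
cv2.imwrite("pics/s4.png",ctrl.get_image("scene")["img"])
E
```

```text
t 6.125 p [0.4982 0.1702 0.2298] grip 0.002816145379260554 F [-0.96  1.22 -0.24] tray xy -0.1581 -0.0011
turn -8.411981673633949e-05 tool axes [[0.277, 0.961, 0.0], [0.961, -0.277, -0.0], [-0.0, 0.0, -1.0]]
home 0.49098077507501325 now 0.5724242231055147 travel 0.08144344803050141 29 34 0.0009464730164737583 0.0052219161598788975
```

View pics/s4.png

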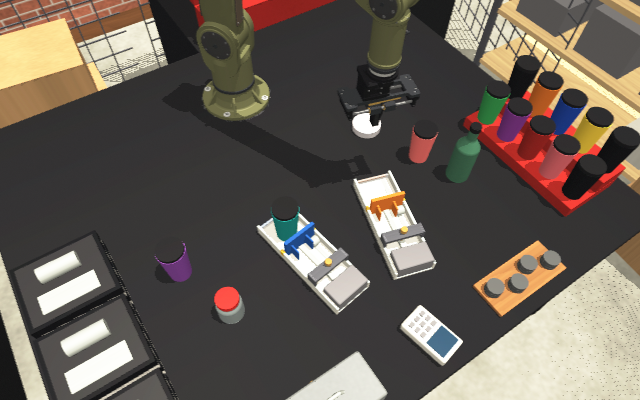

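The orange plate rests between its marks at about (388,203). The stock and the blue pusher are at their original pixels, and the arm is high and clear, so I'm handing in the job.

```bash
python3 -c "
from bench import ctrl
print(ctrl.close_job())"
```

```text
the job is handed in; nothing more can be done
None
```

The orange tray is ready for loading, and I handed the job in at about 6 s. With closed fingertips on its front face only, I pushed the orange pusher back to about 0.10 m. I then released it slowly, and it caught on its stop pin.

**Last checks:**
- **Orange pusher:** the camera puts its travel at 0.081 m against the nominal 0.080 m. It read the same twice, about 1 s apart. The scatter on that reading was about 5 mm, because the yellow marks merged with the plate in the colour mask.
- **Contact and clearance:** the force was close to zero after release, and the gripper is now raised well clear of everything.
- **Pin height:** I judged this only from the knob being back at its resting place in the image, not from a direct measurement.
- **Blue pusher and stock:** in the final scene picture they look unmoved. I checked this by eye, not by measurement.

**Disagreement:** the two cameras differed by about 5 mm in x on the same points, beyond the stated 2 mm calibration. I averaged them for positioning and then checked the pusher's travel in the scene camera.

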